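Find a free bay in the roller crate and store the spare roller in it

TASK

Two of the four bays in the plywood crate are still free: before you touch the roller, press the bay covers one after another with the closed gripper until you have found one that sinks deep (the others stop after a few millimetres on what is stored beneath). Then draw the metal roller out of the plywood sleeve by its protruding end, lay it centred across both V-notches of the dark rest and let go, pick it up again by its middle, and lay it centred in the two V-notches of that free bay's cover, so that the cover sinks under it, and let go. Lay it down rather than drop it, keep it off the bench, and leave the spool, the jar and the scraper where they are.

Things in the scene. Friction and masses are not known exactly. Their poses are not given: they have to be found in the camera images.
- roller_center (a point): Centre of the loose plain aluminium roller (0.45 kg, give or take 15 %): a solid cylinder 40 mm in diameter, 180 mm long, both ends alike; its x axis runs along the roller (it may be rolled about it). It starts lying level in the sleeve with 54 to 62 mm of one end protruding from the mouth.
- sleeve: Fixed plywood sleeve rack, 64 mm wide, 114 mm high, closed but for its mouth. Origin: centre of the underside. The mouth is at its x = -60 mm and faces its -x, roughly to the robot; the back is at x = 73 mm. Channel 48 mm wide, from 65 to 108 mm above the bench: the roller lies along x, its axis 85 mm up. Draw it straight out along -x by 130 mm to free it.
- rest_seat (a point): Where the roller's centre lies when seated in the fixed dark steel rest, 85 mm above the bench. Two forks 12 mm thick, middles at x = -36 and 36 mm, with 90-degree V-notches 52 mm wide at the top. The roller lies along x. V bottoms 28 mm below this point, fork tops 2 mm, top of the 110 x 90 mm base 75 mm. Between the forks 60 mm are free for the fingers.
- crate: Fixed plywood crate, 212 mm along x, 308 along y, 75 high. Origin: centre of the underside. Four bays in a row along y, centred at y = -112.5, -37.5, 37.5, 112.5 mm (covers 0 to 3), 8 mm walls between. Under the covers two bays, different each time, are full and two are free; outside they look alike. The roller is to lie along the crate's x.
- cover0_top (a point): Centre of the upper face of cover 0's grey plate (192 x 63 mm), flush with the crate's rim when up; moves with the cover, axes as the crate's. Two forks 14 mm thick, 34 mm high, middles at x = -65 and 65 mm, with 90-degree V-notches 52 mm wide at the top, bottoms 8 mm above the plate. A seated roller's centre is 36 mm above this point. The 116 mm between the forks are free.
- cover0 (a joint): How far cover 0 is pressed down, in m: 0 = up, as at the start. A light spring (1 N at first, 2 N at the bottom) pushes it up again. Over a full bay it stops hard at about 4 mm, over a free bay at 20 mm. The roller's own weight sinks it fully.
- cover1_top (a point): Centre of the upper face of cover 1's grey plate (192 x 63 mm), flush with the crate's rim when up; moves with the cover, axes as the crate's. Two forks 14 mm thick, 34 mm high, middles at x = -65 and 65 mm, with 90-degree V-notches 52 mm wide at the top, bottoms 8 mm above the plate. A seated roller's centre is 36 mm above this point. The 116 mm between the forks are free.
- cover1 (a joint): How far cover 1 is pressed down, in m: 0 = up, as at the start. A light spring (1 N at first, 2 N at the bottom) pushes it up again. Over a full bay it stops hard at about 4 mm, over a free bay at 20 mm. The roller's own weight sinks it fully.
- cover2_top (a point): Centre of the upper face of cover 2's grey plate (192 x 63 mm), flush with the crate's rim when up; moves with the cover, axes as the crate's. Two forks 14 mm thick, 34 mm high, middles at x = -65 and 65 mm, with 90-degree V-notches 52 mm wide at the top, bottoms 8 mm above the plate. A seated roller's centre is 36 mm above this point. The 116 mm between the forks are free.
- cover2 (a joint): How far cover 2 is pressed down, in m: 0 = up, as at the start. A light spring (1 N at first, 2 N at the bottom) pushes it up again. Over a full bay it stops hard at about 4 mm, over a free bay at 20 mm. The roller's own weight sinks it fully.
- cover3_top (a point): Centre of the upper face of cover 3's grey plate (192 x 63 mm), flush with the crate's rim when up; moves with the cover, axes as the crate's. Two forks 14 mm thick, 34 mm high, middles at x = -65 and 65 mm, with 90-degree V-notches 52 mm wide at the top, bottoms 8 mm above the plate. A seated roller's centre is 36 mm above this point. The 116 mm between the forks are free.
- cover3 (a joint): How far cover 3 is pressed down, in m: 0 = up, as at the start. A light spring (1 N at first, 2 N at the bottom) pushes it up again. Over a full bay it stops hard at about 4 mm, over a free bay at 20 mm. The roller's own weight sinks it fully.
- spool: Filament spool lying flat, 170 mm across, 60 mm high: a bystander, to be left alone. Origin on its underside.
- jar: Closed jar, 64 mm across, 90 mm high: a bystander, to be left alone. Origin on its underside.
- scraper: Scraper lying flat, 170 mm long, handle towards its -x: a bystander, to be left alone. Origin on its underside.
Mind the look-alikes: they are no part of the job. There is more than one size of the part that bears roller_center; the job needs the middle-sized.

How it is judged:
By the outcome, as a careful person would: the job done as asked, in the order asked, and still so for the second after the job is handed in, with the robot touching nothing.
It also fails if it takes over 67 s, if anything falls off the work surface, if the arm or the gripper's body presses on something with over 40 N, if the wrist force passes 120 N, or if a joint passes its speed limit or range.

ROBOT

A 6-joint arm with a two-finger parallel gripper is mounted at the origin on the work surface. World frame = base frame: x ahead of the robot, y to its left, z up, the work surface at z = 0. Lengths are in m, angles in degrees, forces in N, time in s.
With the tool pointing down it reaches from about 0.3 to 0.75 m from the base axis. Payload 8.5 kg.
Tool frame: the origin (TCP) lies on the centre line of the jaws, within the pads' length; the fingertips stand 19 mm ahead of it and the grasp point (between the pads) is the TCP (env.tcp_to_tips is the z of the fingertips in the tool frame, in m); z points along the fingers, y is the line along which they close (so a half turn about z gives the same grasp; the last joint's range is limited). The gripper opens to 85 mm and grips with 20 to 120 N. Pads are 22 mm wide; open, the fingers measure 114 mm over their backs; the gripper's body (76 mm by 85 mm) begins 54 mm behind the grasp point. The pads swing forward as they close: fully open they stand 13 mm farther back than shut.
Start: joints at [-79.716, 21.807, 74.336, -0, 83.858, -12.336], TCP at [0.212, -0.508, 0.25] pointing down, gripper open.
Joint ranges: [-178.18, 178.18], [-50.72, 133.34], [12.68, 142.11], [-81.47, 261.47], [9.98, 163.14], [-165.26, 165.26]. Speed limits (degrees/s): [136.94, 136.94, 180, 180, 180, 180].

INTERFACE

Orientations are given as a 3x3 rotation matrix whose columns are the frame's x, y, z axes.
In Python, from rig import env gives the robot as it stands.
- The arm moves only by the tool servo_tool, never from a script. Its argument "steps" is a list of rows, each an object of numbers: "tx", "ty", "tz": the shift along the world's x, y, z in cm; "yaw": the turn about the world's z in degrees; "claw": the finger opening in cm, from 0 to 8.54. In form: [{"tx": .., "ty": .., "tz": .., "yaw": .., "claw": ..}, ...]. A call has 1 to 20 rows; each row shifts and turns the commanded pose from where the row before left it; what a row does not reach is not made up. A row lasts 1/10 s, in which the tool goes at most 50 mm and 8.59 degrees, less where a joint would pass 70% of its speed; a pose out of reach is approached as far as the arm can. A call with a gripper value outside its range is refused whole. The fingers move at their own pace and stop on an object; "newtons" is the grip in N (left out, the last holds). Time passes only in rows, so rows that do not move let the fingers close. It gives the time, the measured TCP pose, the force, the opening and the grip force at its end, in the units of the state.
- env.observe(): the state, without advancing time (a new reading comes with each control period).
- env.get_image(name): name is "scene" or "side" or "wrist"; returns (picture, depth): 420x560x3 uint8, red, green, blue; 420x560 float32, m along the optical axis (not along the pixel's ray), 0 where there is no reading.
- env.camera_model(name): a dict with "fovy" (degrees; the focal length in pixels is half the picture's height over the tangent of half this angle, whatever the lens; pixels are square), "cx", "cy" (the principal point, pixels), "T" (4x4, takes a point from camera to world coordinates). Camera axes: x right, y down, z forward; pixel columns grow to the right and rows downward; lengths in m; the calibration is good to about 2 mm. A picture is of the moment at which its call begins: read the wrist's pose just before it. camera_model takes no time and is no camera call; for the wrist camera it gives the pose at the moment of the call.
- env.close_job(): hands the job in; it is judged then, once.
The state is a dict: "time_s": time; "q": joint angles; "qvel": joint speeds; "joint_efforts": joint torques, N m; "position": TCP position; "tool_rot": TCP orientation; "ft_force": force on the tool from outside, world axes, zero at the start; "wrist_torque": the same for the moment, N m; "grip_width": finger opening in m; "gripper_force": force on a finger pad.
Only numpy, scipy, OpenCV 4.12 (cv2) and the standard library are available. Lean on these libraries where they do the work, as an engineer would, in place of code of your own. Each camera call takes 0.05 s, during which the arm holds its last target. There are 200 camera calls.

## Working session

There is one attempt and no reset: what is moved stays moved. The work goes in short steps, Python scripts to look and compute and a tool call to move; the robot and the scene stay as the last step left them, time stands still between calls to the robot, and variables do not carry over. Pictures are saved under pics/ and viewed, at most 10 in all, crops included, and the job is handed in when it is done.

Besides the shell and the picture viewer there is one more tool, called after "Call:" as name(argument=value, ...) on one line, values as JSON. servo_tool: Moves the arm, as the interface text tells. Its arguments: {"type":"object","properties":{"steps":{"type":"array"},"newtons":{"type":"number"}},"required":["steps"]}

```bash
ls; mkdir -p pics
cat > h.py <<'E'
import numpy as np, cv2
from rig import env
def grab(n,save=None):
    m=env.camera_model(n); im,d=env.get_image(n)
    if save: cv2.imwrite('pics/'+save,im[:,:,::-1])
    return m,im,d
def foc(m,h=420): return h/2/np.tan(np.radians(m['fovy'])/2)
def pts(m,d):
    v,u=np.mgrid[:d.shape[0],:d.shape[1]]; f=foc(m)
    P=np.stack([(u-m['cx'])/f*d,(v-m['cy'])/f*d,d,np.ones_like(d)],-1)
    return (P@np.array(m['T']).T)[...,:3]
def ray(m,u,v,z):
    f=foc(m);T=np.array(m['T']);r=T[:3,:3]@np.array([(u-m['cx'])/f,(v-m['cy'])/f,1]);o=T[:3,3]
    return o+r*(z-o[2])/r[2]
E
python3 - <<'E'
from h import *
for n in ['scene','side']:
    m,im,d=grab(n,n+'0.png'); np.savez(n+'0.npz',im=im,d=d,**{k:np.array(m[k]) for k in m})
    print(n,m['fovy'],m['cx'],m['cy'],np.round(m['T'],3).tolist(),(d==0).mean())
E
```

```text
pics
scene 53.673208047204234 282.2735389913057 207.56416922691457 [[-0.076, 0.693, -0.717, 1.378], [0.997, 0.052, -0.056, 0.168], [-0.002, -0.719, -0.695, 0.832], [0.0, 0.0, 0.0, 1.0]] 0.003715986394557823
side 49.33715077617619 268.1530588433297 207.9974847451913 [[-0.963, -0.176, 0.203, 0.313], [-0.268, 0.576, -0.773, 1.006], [0.019, -0.799, -0.602, 0.785], [0.0, 0.0, 0.0, 1.0]] 0.0038435374149659862
```

View pics/scene0.png

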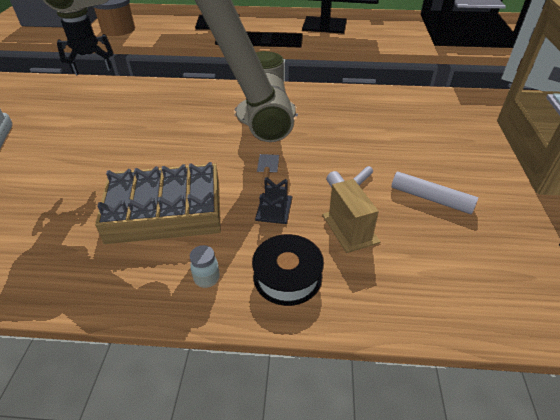

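View pics/side0.png

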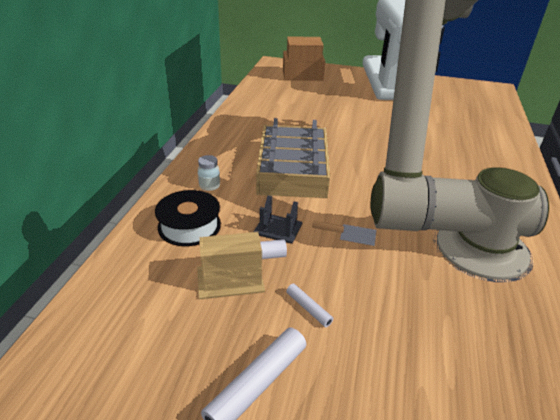

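Scene shows the crate at (160,200), the dark rest at (275,205), the sleeve at (352,215) with the protruding roller at (335,178). The look-alikes are a thin roller at (363,175) and a thick one at (435,192). The spool is at (288,268), the jar at (204,266) and the scraper at (268,162). The side view agrees: roller end at (273,250), thin one at (309,305), thick one at (257,375).

```bash
cat > meas.py <<'E'
from h import *
allP=[];allC=[]
for n in ['scene','side']:
    z=np.load(n+'0.npz'); m={k:z[k] for k in ['fovy','cx','cy','T']}
    P=pts(m,z['d']);ok=z['d']>0
    allP.append(P[ok]);allC.append(z['im'][ok])
    t=P[ok]; b=(abs(t[:,2])<.02)&(t[:,0]>.3)&(t[:,0]<.8)&(abs(t[:,1])<.5)
    print(n,'bench z',np.median(t[b,2]))
src=np.concatenate([np.full(len(p),i) for i,p in enumerate(allP)])
P=np.concatenate(allP);C=np.concatenate(allC)
np.savez('cloud.npz',P=P,C=C,src=src)
sel=(P[:,0]>.15)&(P[:,0]<.95)&(abs(P[:,1])<.6)&(P[:,2]>-.05)&(P[:,2]<.2)
P,C,src=P[sel],C[sel],src[sel]
o=np.argsort(P[:,2])
s=1000 # px/m
for k in [0,1]:
    pass
img=np.zeros((600,800,3),np.uint8)
s=650
u=(400-P[:,1]*s).astype(int);v=(590-(P[:,0]-.1)*s).astype(int)
for i in o:
    if 0<=u[i]<800 and 0<=v[i]<600: cv2.circle(img,(u[i],v[i]),1,tuple(int(c) for c in C[i][::-1]),-1)
cv2.imwrite('pics/top.png',img)
def rect(mask,name):
    for i in [0,1]:
        q=P[mask&(src==i)]
        if len(q)<20: print(name,i,len(q));continue
        r=cv2.minAreaRect((q[:,:2]*1000).astype(np.float32))
        print(name,i,len(q),np.round(r[0],1),np.round(r[1],1),round(r[2],1),'zmed',round(np.median(q[:,2]),4))
rect((P[:,2]>.105)&(P[:,2]<.125)&(P[:,1]>0)&(P[:,1]<.35),'sleevetop')
rect((P[:,2]>.068)&(P[:,2]<.08)&(P[:,1]<-.05)&(C[:,0].astype(int)-C[:,2]>30),'craterim')
E
python3 meas.py
```

```text
scene bench z 0.00012228701499494843
side bench z 0.0009819779046061905
sleevetop 0 1210 [448.2 191.1] [480.3 107.1] 38.6 zmed 0.1138
sleevetop 1 1789 [418.  169.8] [547.3 129.4] 29.5 zmed 0.1144
craterim 0 1207 [ 558.2 -231.6] [218.  308.9] 11.4 zmed 0.0745
craterim 1 889 [ 616.4 -216.9] [330.6 315.4] 11.6 zmed 0.0754
```

View pics/top.png

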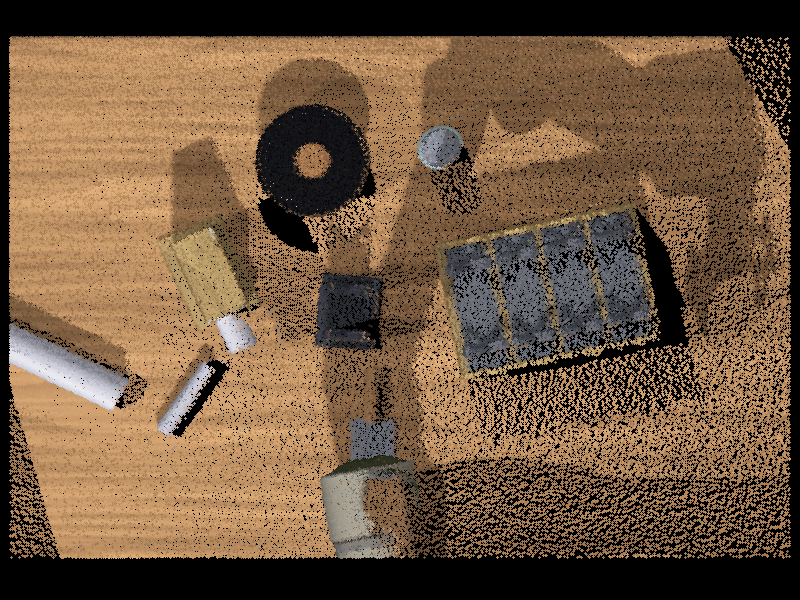

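```bash
cat > m2.py <<'E'
from h import *
z=np.load('cloud.npz');P,C,src=z['P'],z['C'].astype(int),z['src']
def box(x0,x1,y0,y1,z0,z1,extra=True):
    return (P[:,0]>x0)&(P[:,0]<x1)&(P[:,1]>y0)&(P[:,1]<y1)&(P[:,2]>z0)&(P[:,2]<z1)&extra
def rect(mask,name):
    for i in [0,1]:
        q=P[mask&(src==i)]
        if len(q)<20: print(name,i,len(q));continue
        a=q[:,:2]*1000; r=cv2.minAreaRect(a.astype(np.float32))
        print(name,i,len(q),np.round(r[0],1),np.round(r[1],1),round(r[2],1),'z',np.round(np.percentile(q[:,2],[5,50,95]),4))
rect(box(.48,.7,.2,.4,.1,.125),'sleevetop')
rect(box(.40,.56,.2,.30,.06,.125),'rollerend+')
rect(box(.44,.54,.2,.30,.07,.108,(C.max(1)-C.min(1)<25)),'rollerend')
rect(box(.46,.62,.02,.15,.02,.1),'rest>20')
rect(box(.46,.62,.02,.15,.07,.1),'resttop')
rect(box(.46,.62,.02,.15,.005,.015),'restbase')
rect(box(.4,.75,-.45,-.03,.06,.08,(C[:,0]-C[:,2]>30)),'crate')
rect(box(.4,.75,-.45,-.03,.09,.12),'coverforks')
rect(box(.65,.9,.0,.3,.05,.07),'spool')
rect(box(.7,.85,-.2,.0,.08,.1),'jar')
rect(box(.3,.48,.2,.45,.004,.06),'thin')
q=P[box(.44,.54,.2,.30,.07,.108,(C.max(1)-C.min(1)<25))]
print(np.c_[q.min(0),q.max(0)])
E
python3 m2.py
```

```text
sleevetop 0 1166 [562.  280.6] [183.6  66.8] 24.3 z [0.1024 0.1135 0.116 ]
sleevetop 1 1632 [561.2 282.2] [185.2  70.3] 24.8 z [0.1022 0.114  0.1166]
rollerend+ 0 464 [514.7 262.5] [99.2 66.2] 11.5 z [0.0779 0.1096 0.1156]
rollerend+ 1 841 [513.3 267. ] [98.  64.6] 6.1 z [0.075  0.1041 0.116 ]
rollerend 0 156 [493.8 245.6] [50.5 33.2] 27.1 z [0.0853 0.1019 0.1058]
rollerend 1 419 [497.1 260.2] [61.7 37.6] 34.9 z [0.0782 0.0987 0.1061]
rest>20 0 760 [526.2  77.3] [64.6 90.3] 85.6 z [0.0236 0.051  0.0797]
rest>20 1 521 [527.1  79.7] [70.9 85. ] 86.5 z [0.024  0.0559 0.0818]
resttop 0 135 [526.5  77.2] [64.3 89.2] 85.8 z [0.0712 0.0772 0.082 ]
resttop 1 143 [527.8  79.6] [68.9 84.8] 85.1 z [0.0708 0.0776 0.0837]
restbase 0 383 [529.8  81.6] [ 98.4 117.3] 85.8 z [0.0064 0.01   0.0137]
restbase 1 662 [544.   78.9] [ 93.4 143.9] 85.2 z [0.0071 0.0106 0.0132]
crate 0 1491 [ 558.2 -231.6] [218.  308.9] 11.4 z [0.0624 0.0739 0.0769]
crate 1 1063 [ 558.6 -228. ] [212.4 317.2] 11.7 z [0.0629 0.0749 0.078 ]
coverforks 0 955 [ 557.9 -231.7] [151.1 289.8] 11.7 z [0.091  0.0999 0.1084]
coverforks 1 478 [ 558.3 -228.2] [144.1 298.1] 12.0 z [0.0921 0.1027 0.1097]
spool 0 3289 [719. 157.] [169.1 266.6] 57.7 z [0.0576 0.06   0.0624]
spool 1 2052 [760.8 134.8] [168.8 170.9] 42.1 z [0.0585 0.0609 0.0633]
jar 0 416 [780.3 -65.4] [56.8 54.6] 46.4 z [0.0832 0.0896 0.092 ]
jar 1 204 [778.9 -62.1] [52.7 58.2] 20.5 z [0.0816 0.0905 0.093 ]
thin 0 383 [382.5 326.8] [249.6 154.9] 88.1 z [0.0057 0.0262 0.0508]
thin 1 931 [390.2 329.4] [241.2 178.2] 89.9 z [0.0046 0.0257 0.0516]
[[0.46516748 0.52354691]
 [0.2224368  0.29323099]
 [0.0705148  0.10787385]]
```

```bash
cat >> m2.py <<'E'
print('---')
rect(box(.48,.7,.2,.4,.1105,.125),'sleevetop')
# roller axis: crest points
q=P[box(.44,.56,.2,.32,.098,.108,(C.max(1)-C.min(1)<30))]
print(len(q),cv2.minAreaRect((q[:,:2]*1000).astype(np.float32)))
s=env.observe();print({k:np.round(v,3).tolist() for k,v in s.items()});print(env.tcp_to_tips)
E
python3 m2.py | sed -n '/---/,$p'
```

```text
---
sleevetop 0 931 [584.1 290.6] [135.1  66.7] 24.3 z [0.1118 0.1139 0.1161]
sleevetop 1 1246 [584.8 293.1] [133.2  70.3] 24.8 z [0.1123 0.1146 0.1168]
335 ((498.00811767578125, 255.0997314453125), (70.37493133544922, 40.16960906982422), 40.59556579589844)
{'time_s': 0.1, 'q': [-79.716, 21.838, 74.378, -0.002, 83.859, -12.337], 'qvel': [0.103, -0.114, -0.119, 0.07, 0.042, -0.051], 'joint_efforts': [0.004, -44.922, -23.166, -0.0, 0.004, 0.0], 'position': [0.211, -0.507, 0.25], 'tool_rot': [[0.923, 0.385, -0.0], [0.385, -0.923, 0.001], [0.0, -0.001, -1.0]], 'ft_force': [0.851, 0.574, 0.662], 'wrist_torque': [-0.028, -0.029, 0.065], 'gripper_force': 0.0, 'grip_width': 0.085}
0.019
```

Call:
servo_tool(steps=[{"tx":3.7,"ty":1.7,"yaw":-1.1,"claw":0},{"tx":3.7,"ty":1.7,"yaw":-1.1,"claw":0},{"tx":3.7,"ty":1.7,"yaw":-1.1,"claw":0},{"tx":3.7,"ty":1.7,"yaw":-1.1,"claw":0},{"tx":3.7,"ty":1.7,"yaw":-1.1,"claw":0},{"tx":3.7,"ty":1.7,"yaw":-1.1,"claw":0},{"tx":3.7,"ty":1.7,"yaw":-1.1,"claw":0},{"tx":3.7,"ty":1.7,"yaw":-1.1,"claw":0},{"tx":3.7,"ty":1.7,"yaw":-1.1,"claw":0},{"tx":3.7,"ty":1.7,"yaw":-1.1,"claw":0},{"claw":0},{"claw":0}], newtons=60)

```text
invalid input at $.steps[0]: expected keys tx, ty, tz, yaw, claw
```

Run:
```python
from h import *
m,im,d=grab('wrist','w1.png'); P=pts(m,d)
np.savez('w1.npz',im=im,d=d,**{k:np.array(m[k]) for k in m})
C=im.astype(int)
mk=(P[...,2]>.065)&(P[...,2]<.085)&(d>0)
q=P[mk&(C[...,0]-C[...,2]>30)];print(np.round(cv2.minAreaRect((q[:,:2]*1000).astype(np.float32)),1) if 0 else cv2.minAreaRect((q[:,:2]*1000).astype(np.float32)))
print(np.round(np.percentile(q[:,2],[5,50,95]),4))
f=P[(P[...,2]>.095)&(P[...,2]<.115)&(d>0)]
print(len(f),cv2.minAreaRect((f[:,:2]*1000).astype(np.float32)))
print(np.round(env.observe()['position'],4),np.round(env.observe()['tool_rot'],3).tolist(),env.observe()['ft_force'])
```

```text
((0.0, 0.0), (0.0, 0.0), 0.0)Traceback (most recent call last):
  File "<stdin>", line 7, in <module>
    return _quantile_unchecked(
        a, q, axis, out, overwrite_input, method, keepdims, weights)
    return _ureduce(a,
                    func=_quantile_ureduce_func,
    ...<5 lines>...
                    overwrite_input=overwrite_input,
                    method=method)
    r = func(a, **kwargs)
    result = _quantile(arr,
                       quantiles=q,
    ...<2 lines>...
                       out=out,
                       weights=wgt)
    slices_having_nans = np.isnan(arr[-1, ...])
                                  ~~~^^^^^^^^^
IndexError: index -1 is out of bounds for axis 0 with size 0
```

View pics/w1.png

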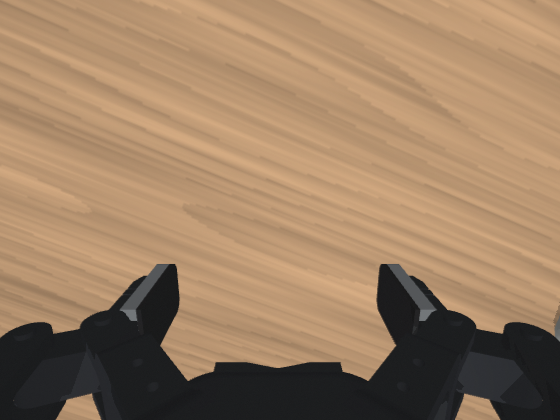

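The move was refused because a row was missing keys, so the wrist view shows only bench and the open fingers, at (165,290) and (390,290). I'll write full rows.

Call:
servo_tool(steps=[{"tx":3.7,"ty":1.7,"tz":0,"yaw":-1.1,"claw":0},{"tx":3.7,"ty":1.7,"tz":0,"yaw":-1.1,"claw":0},{"tx":3.7,"ty":1.7,"tz":0,"yaw":-1.1,"claw":0},{"tx":3.7,"ty":1.7,"tz":0,"yaw":-1.1,"claw":0},{"tx":3.7,"ty":1.7,"tz":0,"yaw":-1.1,"claw":0},{"tx":3.7,"ty":1.7,"tz":0,"yaw":-1.1,"claw":0},{"tx":3.7,"ty":1.7,"tz":0,"yaw":-1.1,"claw":0},{"tx":3.7,"ty":1.7,"tz":0,"yaw":-1.1,"claw":0},{"tx":3.7,"ty":1.7,"tz":0,"yaw":-1.1,"claw":0},{"tx":3.7,"ty":1.7,"tz":0,"yaw":-1.1,"claw":0},{"tx":0,"ty":0,"tz":0,"yaw":0,"claw":0},{"tx":0,"ty":0,"tz":0,"yaw":0,"claw":0}], newtons=60)

```text
time_s: 1.35
position: [0.5819, -0.3371, 0.2495]
tool_rot: [[0.979, 0.203, -0.001], [0.203, -0.979, 0.001], [-0.001, -0.001, -1.0]]
ft_force: [-0.1, 1.1, 0.3]
grip_width: 0.0003
gripper_force: 0.0
```

```bash
cat > w.py <<'E'
from h import *
import sys
m,im,d=grab('wrist',sys.argv[1]+'.png'); P=pts(m,d)
np.savez(sys.argv[1]+'.npz',P=P,im=im,d=d)
C=im.astype(int)
def show(mk,n):
    q=P[mk&(d>0)]
    if len(q)<20: print(n,len(q));return
    r=cv2.minAreaRect((q[:,:2]*1000).astype(np.float32))
    print(n,len(q),np.round(r[0],1),np.round(r[1],1),round(r[2],1),np.round(np.percentile(q[:,2],[5,50,95]),4))
show((P[...,2]>.065)&(P[...,2]<.085)&(C[...,0]-C[...,2]>30),'rim')
mk=((P[...,2]>.09)&(P[...,2]<.113)&(d>0)).astype(np.uint8)
n,l,st,_=cv2.connectedComponentsWithStats(mk)
for i in range(1,n):
    if st[i,4]>150: show(l==i,('fork',st[i,:4].tolist()))
s=env.observe();print(np.round(s['position'],4),np.round(s['tool_rot'],3).tolist(),np.round(s['ft_force'],2),s['time_s'])
E
python3 w.py w2
```

```text
rim 13304 [ 556.5 -230.7] [212.4 308.8] 11.9 [0.0718 0.0746 0.0758]
('fork', [105, 115, 33, 19]) 559 [ 616.3 -200.3] [13.9 26.3] 11.7 [0.0913 0.1031 0.1081]
('fork', [141, 115, 41, 19]) 709 [ 623.8 -235.7] [13.8 26.7] 11.8 [0.0913 0.1019 0.108 ]
('fork', [197, 115, 32, 19]) 560 [ 631.7 -273.4] [13.6 25.4] 11.7 [0.0914 0.1034 0.1083]
('fork', [239, 115, 34, 19]) 594 [ 639.1 -308.6] [13.5 25.3] 11.8 [0.0917 0.1029 0.1082]
('fork', [288, 115, 35, 19]) 595 [ 647.  -346.4] [13.4 25.7] 11.7 [0.0914 0.1027 0.1084]
('fork', [13, 116, 77, 19]) 1300 [ 604.3 -144.7] [13.4 61. ] 11.8 [0.0916 0.102  0.108 ]
('fork', [0, 263, 31, 22]) 517 [ 466.  -115.8] [15.1 25. ] 10.4 [0.0908 0.0972 0.1045]
('fork', [44, 262, 68, 24]) 1154 [ 477.6 -171.8] [15.4 61.8] 11.7 [0.0913 0.1009 0.1079]
('fork', [126, 262, 28, 24]) 492 [ 489.5 -227.2] [14.8 25.2] 11.1 [0.0911 0.1017 0.1081]
('fork', [158, 262, 35, 24]) 593 [ 496.8 -261.9] [14.8 25.3] 11.8 [0.0914 0.1008 0.1078]
('fork', [207, 262, 28, 24]) 496 [ 505.  -300.4] [14.8 25. ] 11.3 [0.0913 0.1015 0.108 ]
[ 0.5812 -0.3378  0.2499] [[0.979, 0.202, -0.001], [0.202, -0.979, 0.0], [-0.001, -0.001, -1.0]] [-0.42  0.11  0.  ] 1.4
```

Call:
servo_tool(steps=[{"tx":-0.17,"ty":-0.3,"tz":-3,"yaw":0,"claw":0},{"tx":0,"ty":0,"tz":-4,"yaw":0,"claw":0},{"tx":0,"ty":0,"tz":-4,"yaw":0,"claw":0},{"tx":0,"ty":0,"tz":-3,"yaw":0,"claw":0},{"tx":0,"ty":0,"tz":-1,"yaw":0,"claw":0},{"tx":0,"ty":0,"tz":-0.3,"yaw":0,"claw":0},{"tx":0,"ty":0,"tz":-0.2,"yaw":0,"claw":0},{"tx":0,"ty":0,"tz":-0.2,"yaw":0,"claw":0},{"tx":0,"ty":0,"tz":-0.2,"yaw":0,"claw":0},{"tx":0,"ty":0,"tz":0,"yaw":0,"claw":0}])

```text
time_s: 2.4
position: [0.5801, -0.3409, 0.092]
tool_rot: [[0.979, 0.201, 0.001], [0.201, -0.979, -0.001], [0.001, 0.001, -1.0]]
ft_force: [-0.4, -1.2, 2.0]
grip_width: -0.0001
gripper_force: 0.5
```

Call:
servo_tool(steps=[{"tx":0,"ty":0,"tz":-0.1,"yaw":0,"claw":0},{"tx":0,"ty":0,"tz":-0.1,"yaw":0,"claw":0},{"tx":0,"ty":0,"tz":-0.1,"yaw":0,"claw":0},{"tx":0,"ty":0,"tz":0,"yaw":0,"claw":0}])

```text
time_s: 2.8
position: [0.5801, -0.3409, 0.0901]
tool_rot: [[0.979, 0.202, 0.001], [0.202, -0.979, -0.001], [0.001, 0.002, -1.0]]
ft_force: [-2.5, 1.6, 10.3]
grip_width: -0.0002
gripper_force: 5.3
```

Cover A stopped at 4 mm with 10 N, so that bay is full. On to the next one.

Call:
servo_tool(steps=[{"tx":0,"ty":0,"tz":3,"yaw":0,"claw":0},{"tx":0,"ty":0,"tz":3,"yaw":0,"claw":0},{"tx":-0.4,"ty":1.8,"tz":0,"yaw":0,"claw":0},{"tx":-0.4,"ty":1.9,"tz":0,"yaw":0,"claw":0},{"tx":-0.4,"ty":1.9,"tz":0,"yaw":0,"claw":0},{"tx":-0.33,"ty":1.74,"tz":0,"yaw":0,"claw":0},{"tx":0,"ty":0,"tz":-3,"yaw":0,"claw":0},{"tx":0,"ty":0,"tz":-2,"yaw":0,"claw":0},{"tx":0,"ty":0,"tz":-0.4,"yaw":0,"claw":0},{"tx":0,"ty":0,"tz":-0.2,"yaw":0,"claw":0},{"tx":0,"ty":0,"tz":-0.2,"yaw":0,"claw":0},{"tx":0,"ty":0,"tz":-0.2,"yaw":0,"claw":0},{"tx":0,"ty":0,"tz":0,"yaw":0,"claw":0}])

```text
time_s: 4.1
position: [0.5649, -0.2675, 0.0888]
tool_rot: [[0.98, 0.201, 0.001], [0.201, -0.98, -0.001], [0.001, 0.001, -1.0]]
ft_force: [0.5, -0.2, 0.4]
grip_width: 0.0003
gripper_force: 0.6
```

Call:
servo_tool(steps=[{"tx":0,"ty":0,"tz":-0.2,"yaw":0,"claw":0},{"tx":0,"ty":0,"tz":-0.2,"yaw":0,"claw":0},{"tx":0,"ty":0,"tz":-0.2,"yaw":0,"claw":0},{"tx":0,"ty":0,"tz":-0.2,"yaw":0,"claw":0},{"tx":0,"ty":0,"tz":-0.2,"yaw":0,"claw":0},{"tx":0,"ty":0,"tz":-0.2,"yaw":0,"claw":0},{"tx":0,"ty":0,"tz":-0.1,"yaw":0,"claw":0},{"tx":0,"ty":0,"tz":0,"yaw":0,"claw":0}])

```text
time_s: 4.9
position: [0.5645, -0.2673, 0.0752]
tool_rot: [[0.98, 0.201, -0.0], [0.201, -0.98, 0.0], [-0.0, -0.0, -1.0]]
ft_force: [0.5, -0.6, 2.4]
grip_width: 0.0
gripper_force: 1.0
```

Run:
```python
from h import *
# confirm crop of the roller candidates (from the start picture)
im=cv2.imread('pics/side0.png')[200:420,180:400]
cv2.imwrite('pics/crop.png',cv2.resize(im,None,fx=2.5,fy=2.5,interpolation=cv2.INTER_CUBIC))
```

```text
(no output)
```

View pics/crop.png

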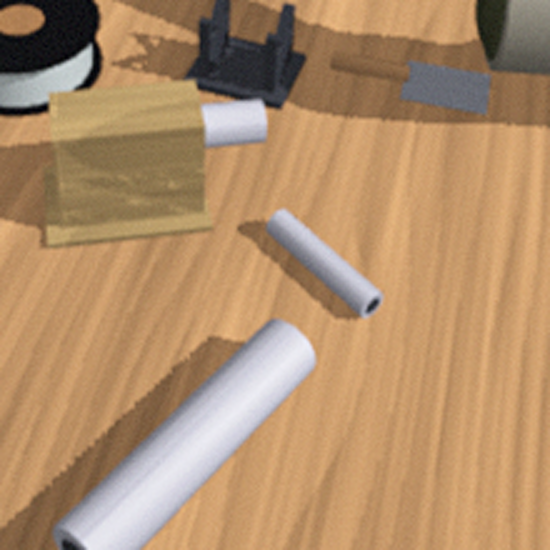

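The second cover sank 18.8 mm, so it is free; its centre is at (0.564,-0.267). There are three rollers in side-view pixels: sleeve (273,250), thin (309,305) and thick (257,375). The crop shows the one in the sleeve is the middle size, solid, with its top 105 mm up as described, so it is the one to take.

Call:
servo_tool(steps=[{"tx":0,"ty":0,"tz":3,"yaw":0,"claw":0},{"tx":0,"ty":0,"tz":4,"yaw":0,"claw":0},{"tx":-0.9,"ty":3.8,"tz":4,"yaw":1,"claw":8.5},{"tx":-0.9,"ty":3.8,"tz":4,"yaw":1,"claw":8.5},{"tx":-0.9,"ty":3.8,"tz":2.5,"yaw":1,"claw":8.5},{"tx":-0.9,"ty":3.8,"tz":0,"yaw":1,"claw":8.5},{"tx":-0.9,"ty":3.8,"tz":0,"yaw":1,"claw":8.5},{"tx":-0.9,"ty":3.8,"tz":0,"yaw":1,"claw":8.5},{"tx":-0.9,"ty":3.8,"tz":0,"yaw":1,"claw":8.5},{"tx":-0.9,"ty":3.8,"tz":0,"yaw":1,"claw":8.5},{"tx":-0.9,"ty":3.8,"tz":0,"yaw":1,"claw":8.5},{"tx":-0.9,"ty":3.8,"tz":0,"yaw":1,"claw":8.5},{"tx":-0.9,"ty":3.8,"tz":0,"yaw":1,"claw":8.5},{"tx":-0.8,"ty":3.8,"tz":0,"yaw":1,"claw":8.5},{"tx":-0.8,"ty":4.1,"tz":0,"yaw":0.9,"claw":8.5},{"tx":0,"ty":0,"tz":0,"yaw":0,"claw":8.5},{"tx":0,"ty":0,"tz":0,"yaw":0,"claw":8.5}], newtons=110)

```text
time_s: 6.6
position: [0.4508, 0.2221, 0.2415]
tool_rot: [[0.909, 0.417, -0.001], [0.417, -0.909, -0.001], [-0.001, 0.0, -1.0]]
ft_force: [-0.4, -0.7, -0.6]
grip_width: 0.0852
gripper_force: 0.0
```

```bash
cat > w3.py <<'E'
from h import *
m,im,d=grab('wrist','w3.png'); P=pts(m,d); C=im.astype(int)
def show(mk,n):
    q=P[mk&(d>0)]
    if len(q)<20: print(n,len(q));return
    r=cv2.minAreaRect((q[:,:2]*1000).astype(np.float32))
    print(n,len(q),np.round(r[0],1),np.round(r[1],1),round(r[2],1),np.round(np.percentile(q[:,2],[5,50,95]),4))
show((P[...,2]>.11)&(P[...,2]<.118)&(C[...,0]-C[...,2]>25),'sleevetop')
g=(P[...,2]>.07)&(P[...,2]<.108)&(C[...,0]-C[...,2]<25)&(np.hypot(P[...,0]-.497,P[...,1]-.252)<.055)
show(g,'roller'); show(g&(P[...,2]>.1),'crest')
s=env.observe();print(np.round(s['position'],4),np.round(s['tool_rot'],3).tolist(),np.round(s['ft_force'],2),s['time_s'])
E
python3 w3.py
```

```text
sleevetop 8759 [549.6 276.2] [59.1 64.3] 24.8 [0.1125 0.1137 0.1149]
roller 3752 [497.  251.8] [58.7 39. ] 25.4 [0.0926 0.1021 0.1049]
crest 2460 [496.7 251.4] [58. 28.] 24.5 [0.1004 0.1034 0.105 ]
[0.4512 0.2213 0.2416] [[0.91, 0.415, -0.001], [0.415, -0.91, -0.001], [-0.001, 0.0, -1.0]] [1.77 0.29 0.07] 6.65
```

View pics/w3.png

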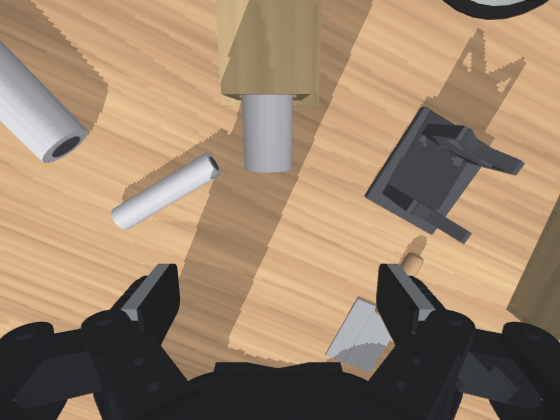

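Wrist view: sleeve mouth at (268,97), protruding end at (267,170), thin roller at (165,190) to the left, rest at (430,170). The protruding part measures 58.7 x 39 mm with yaw 24.6°, as expected.

Call:
servo_tool(steps=[{"tx":2.2,"ty":1.5,"tz":0,"yaw":0,"claw":8.5},{"tx":2.2,"ty":1.45,"tz":0,"yaw":0,"claw":8.5},{"tx":0,"ty":0,"tz":-4,"yaw":0,"claw":8.5},{"tx":0,"ty":0,"tz":-4,"yaw":0,"claw":8.5},{"tx":0,"ty":0,"tz":-4,"yaw":0,"claw":8.5},{"tx":0,"ty":0,"tz":-2.5,"yaw":0,"claw":8.5},{"tx":0,"ty":0,"tz":-1.3,"yaw":0,"claw":8.5},{"tx":0,"ty":0,"tz":0,"yaw":0,"claw":8.5}])

```text
time_s: 7.45
position: [0.495, 0.2495, 0.082]
tool_rot: [[0.911, 0.413, -0.004], [0.413, -0.911, -0.001], [-0.004, -0.001, -1.0]]
ft_force: [0.3, 0.3, 1.1]
grip_width: 0.085
gripper_force: 0.0
```

Call:
servo_tool(steps=[{"tx":0,"ty":0.1,"tz":0.2,"yaw":0,"claw":6},{"tx":0,"ty":0,"tz":0,"yaw":0,"claw":4.5},{"tx":0,"ty":0,"tz":0,"yaw":0,"claw":3.5},{"tx":0,"ty":0,"tz":0,"yaw":0,"claw":3},{"tx":0,"ty":0,"tz":0,"yaw":0,"claw":3},{"tx":0,"ty":0,"tz":0,"yaw":0,"claw":3}], newtons=110)

```text
time_s: 8.05
position: [0.4957, 0.2521, 0.0871]
tool_rot: [[0.91, 0.415, 0.002], [0.415, -0.91, 0.0], [0.002, 0.001, -1.0]]
ft_force: [-2.0, -1.8, 6.1]
grip_width: 0.0373
gripper_force: 109.2
```

Call:
servo_tool(steps=[{"tx":0,"ty":0,"tz":0.3,"yaw":0,"claw":3},{"tx":0,"ty":0,"tz":0.1,"yaw":0,"claw":3},{"tx":-0.6,"ty":-0.28,"tz":0,"yaw":0,"claw":3},{"tx":-1.0,"ty":-0.46,"tz":0,"yaw":0,"claw":3},{"tx":-1.0,"ty":-0.46,"tz":0,"yaw":0,"claw":3},{"tx":0,"ty":0,"tz":0,"yaw":0,"claw":3}])

```text
time_s: 8.65
position: [0.4678, 0.2397, 0.0896]
tool_rot: [[0.91, 0.415, -0.002], [0.415, -0.91, -0.001], [-0.002, -0.0, -1.0]]
ft_force: [-0.5, -0.6, -3.2]
grip_width: 0.0372
gripper_force: 110.4
```

Call:
servo_tool(steps=[{"tx":-1.0,"ty":-0.46,"tz":0,"yaw":0,"claw":3},{"tx":-1.0,"ty":-0.46,"tz":0,"yaw":0,"claw":3},{"tx":-1.0,"ty":-0.46,"tz":0,"yaw":0,"claw":3},{"tx":-1.0,"ty":-0.46,"tz":0,"yaw":0,"claw":3},{"tx":-1.0,"ty":-0.46,"tz":0,"yaw":0,"claw":3},{"tx":-1.0,"ty":-0.46,"tz":0,"yaw":0,"claw":3},{"tx":-1.0,"ty":-0.46,"tz":0,"yaw":0,"claw":3},{"tx":-1.0,"ty":-0.46,"tz":0,"yaw":0,"claw":3},{"tx":-1.0,"ty":-0.46,"tz":0,"yaw":0,"claw":3},{"tx":-1.0,"ty":-0.46,"tz":0,"yaw":0,"claw":3},{"tx":0,"ty":0,"tz":0,"yaw":0,"claw":3}])

```text
time_s: 9.75
position: [0.3679, 0.1937, 0.0899]
tool_rot: [[0.91, 0.415, -0.001], [0.415, -0.91, -0.0], [-0.001, -0.0, -1.0]]
ft_force: [0.0, -0.1, -3.5]
grip_width: 0.0376
gripper_force: 110.5
```

```bash
cat > w4.py <<'E'
from h import *
import sys
n=sys.argv[1]
m,im,d=grab('wrist',n+'.png'); P=pts(m,d); C=im.astype(int)
s=env.observe();p=np.array(s['position']);R=np.array(s['tool_rot'])
L=(P-p)@R  # tool coords
g=(d>0)&(C.max(2)-C.min(2)<30)&(C.max(2)>90)&(abs(L[...,1])<.03)&(L[...,0]>.012)&(L[...,0]<.25)&(P[...,2]>.05)&(L[...,2]>-.05)
q=L[g]
# crest: smallest tool z per x bin
for a in np.arange(.015,.2,.01):
    b=q[(q[:,0]>=a)&(q[:,0]<a+.01)]
    if len(b)>10: print(np.round(a+.005,3),len(b),'crest z(tool)',np.round(np.percentile(b[:,2],3),4),'ymid',np.round((b[:,1].min()+b[:,1].max())/2,4),'w',np.round(np.ptp(b[:,1]),4))
if len(q): print('far end x',np.percentile(q[:,0],99.5))
print(np.round(p,4),np.round(R[:,0],3),np.round(s['ft_force'],2),np.round(s['wrist_torque'],2),s['time_s'],s['grip_width'])
E
python3 w4.py w5
```

```text
0.02 2587 crest z(tool) -0.0171 ymid 0.0006 w 0.0393
0.03 2758 crest z(tool) -0.0169 ymid 0.0004 w 0.0395
0.04 2949 crest z(tool) -0.0167 ymid 0.0004 w 0.0395
0.05 3142 crest z(tool) -0.0165 ymid 0.0004 w 0.0394
0.06 3395 crest z(tool) -0.0164 ymid 0.0004 w 0.0397
0.07 3643 crest z(tool) -0.0163 ymid 0.0004 w 0.0398
0.08 3924 crest z(tool) -0.0161 ymid 0.0003 w 0.04
0.09 4226 crest z(tool) -0.016 ymid 0.0003 w 0.0397
0.1 2070 crest z(tool) -0.0157 ymid 0.0002 w 0.0401
far end x 0.09995563065312395
[0.3691 0.194  0.09  ] [0.91  0.415 0.   ] [ 0.24 -0.25 -3.47] [-0.11  0.22  0.01] 9.8 0.03721294004047258
```

View pics/w5.png

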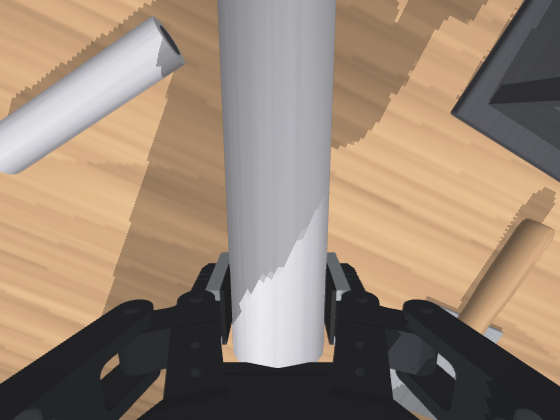

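The roller is held level with 1° of droop, axis about 3 mm below the TCP and centre about 62 mm ahead (the wrist torque agrees). It is clear of the sleeve. Next I lift it, turn it and carry it over the rest.

Call:
servo_tool(steps=[{"tx":0,"ty":0,"tz":2,"yaw":0,"claw":3},{"tx":0,"ty":0,"tz":3,"yaw":0,"claw":3},{"tx":0,"ty":0,"tz":3,"yaw":0,"claw":3},{"tx":0.6,"ty":-1.0,"tz":0,"yaw":-2.4,"claw":3},{"tx":0.9,"ty":-1.0,"tz":0,"yaw":-2.4,"claw":3},{"tx":0.9,"ty":-1.0,"tz":0,"yaw":-2.4,"claw":3},{"tx":0.9,"ty":-1.0,"tz":0,"yaw":-2.4,"claw":3},{"tx":0.9,"ty":-1.0,"tz":0,"yaw":-2.4,"claw":3},{"tx":0.9,"ty":-1.0,"tz":0,"yaw":-2.4,"claw":3},{"tx":0.9,"ty":-1.0,"tz":0,"yaw":-2.4,"claw":3},{"tx":0.9,"ty":-1.0,"tz":0,"yaw":-2.4,"claw":3},{"tx":0.9,"ty":-1.0,"tz":0,"yaw":-2.4,"claw":3},{"tx":0.9,"ty":-1.0,"tz":0,"yaw":-2.4,"claw":3},{"tx":0.6,"ty":-0.6,"tz":0,"yaw":-2.4,"claw":3},{"tx":0.4,"ty":-0.45,"tz":0,"yaw":-2.5,"claw":3},{"tx":0,"ty":0,"tz":0,"yaw":0,"claw":3},{"tx":0,"ty":0,"tz":0,"yaw":0,"claw":3}])

```text
time_s: 11.5
position: [0.4663, 0.0838, 0.1698]
tool_rot: [[0.997, -0.076, -0.0], [-0.076, -0.997, 0.0], [-0.0, -0.0, -1.0]]
ft_force: [-0.7, 0.8, -3.9]
grip_width: 0.0372
gripper_force: 111.1
```

```bash
cat > rest.py <<'E'
from h import *
s=env.observe();print(np.round(s['position'],4),np.round(s['tool_rot'],3).tolist(),np.round(s['ft_force'],2),np.round(s['wrist_torque'],2),s['time_s'])
for n in ['scene','side','wrist']:
    m,im,d=grab(n,n+'6.png'); P=pts(m,d); C=im.astype(int)
    dark=(C.max(2)<110)&(C.max(2)-C.min(2)<30)&(d>0)
    near=(np.abs(P[...,0]-.527)<.09)&(np.abs(P[...,1]-.078)<.07)
    for z0,z1,k in [(.02,.09,'forks'),(.004,.016,'base')]:
        q=P[dark&near&(P[...,2]>z0)&(P[...,2]<z1)]
        if len(q)>30:
            r=cv2.minAreaRect((q[:,:2]*1000).astype(np.float32));print(n,k,len(q),np.round(r[0],1),np.round(r[1],1),round(r[2],1))
    ro=(d>0)&(C.max(2)-C.min(2)<30)&(C.max(2)>90)&(P[...,2]>.11)&(P[...,2]<.2)&(np.abs(P[...,0]-.527)<.16)&(np.abs(P[...,1]-.08)<.06)
    q=P[ro]
    if len(q)>30:
        r=cv2.minAreaRect((q[:,:2]*1000).astype(np.float32));print(n,'roller',len(q),np.round(r[0],1),np.round(r[1],1),round(r[2],1),np.round(np.percentile(q[:,2],[2,50,98]),4),'x',q[:,0].min(),q[:,0].max())
E
python3 rest.py
```

```text
[0.4663 0.0838 0.1698] [[0.997, -0.076, -0.0], [-0.076, -0.997, 0.0], [-0.0, -0.0, -1.0]] [-0.65  0.81 -3.87] [ 0.03  0.29 -0.06] 11.5
scene forks 606 [527.   77.7] [64.  91.4] 84.9
scene base 372 [528.7  77.1] [ 89.2 110.8] 85.4
scene roller 727 [530.5  75. ] [ 46.7 181.9] 85.3 [0.1535 0.1828 0.188 ] x 0.4390182365994988 0.6224873044146805
side forks 473 [527.1  82.8] [65.9 85.4] 84.0
side base 651 [527.9  82.6] [ 89.1 110.9] 85.8
side roller 995 [530.1  83. ] [ 52.4 181.4] 88.1 [0.154  0.1769 0.1881] x 0.43895267178225583 0.6210351621989574
wrist base 111 [524.8  33.8] [  1.4 102.4] 85.8
wrist roller 38678 [505.5  91.3] [ 74.2 132.9] 84.7 [0.1731 0.184  0.1873] x 0.43716141379666323 0.5725333260572402
```

Call:
servo_tool(steps=[{"tx":-0.25,"ty":0,"tz":-2,"yaw":0.1,"claw":3},{"tx":0,"ty":0,"tz":-2.5,"yaw":0,"claw":3},{"tx":0,"ty":0,"tz":-1.8,"yaw":0,"claw":3},{"tx":0,"ty":0,"tz":-0.6,"yaw":0,"claw":3},{"tx":0,"ty":0,"tz":-0.4,"yaw":0,"claw":3},{"tx":0,"ty":0,"tz":-0.3,"yaw":0,"claw":3},{"tx":0,"ty":0,"tz":-0.2,"yaw":0,"claw":3},{"tx":0,"ty":0,"tz":0,"yaw":0,"claw":3}])

```text
time_s: 12.45
position: [0.4641, 0.0837, 0.0922]
tool_rot: [[0.997, -0.075, 0.001], [-0.075, -0.997, -0.0], [0.001, -0.0, -1.0]]
ft_force: [-1.2, 0.3, -3.5]
grip_width: 0.0372
gripper_force: 111.0
```

Call:
servo_tool(steps=[{"tx":0,"ty":0,"tz":-0.1,"yaw":0,"claw":3},{"tx":0,"ty":0,"tz":-0.1,"yaw":0,"claw":3},{"tx":0,"ty":0,"tz":-0.1,"yaw":0,"claw":3},{"tx":0,"ty":0,"tz":0,"yaw":0,"claw":3}])

```text
time_s: 12.85
position: [0.464, 0.0837, 0.0889]
tool_rot: [[0.997, -0.075, 0.0], [-0.075, -0.997, -0.0], [0.0, 0.0, -1.0]]
ft_force: [-0.4, 0.0, -2.6]
grip_width: 0.0374
gripper_force: 111.0
```

Call:
servo_tool(steps=[{"tx":0,"ty":0,"tz":-0.05,"yaw":0,"claw":3},{"tx":0,"ty":0,"tz":-0.05,"yaw":0,"claw":3},{"tx":0,"ty":0,"tz":0,"yaw":0,"claw":3}])

```text
time_s: 13.15
position: [0.464, 0.0837, 0.0879]
tool_rot: [[0.997, -0.075, 0.0], [-0.075, -0.997, -0.0], [0.0, 0.0, -1.0]]
ft_force: [-2.0, -0.9, -2.8]
grip_width: 0.0374
gripper_force: 111.0
```

Call:
servo_tool(steps=[{"tx":0,"ty":0,"tz":-0.1,"yaw":0,"claw":3},{"tx":0,"ty":0,"tz":0,"yaw":0,"claw":3}])

```text
time_s: 13.35
position: [0.4641, 0.0839, 0.0873]
tool_rot: [[0.997, -0.075, 0.001], [-0.075, -0.997, 0.0], [0.001, -0.0, -1.0]]
ft_force: [-2.4, 0.8, 4.5]
grip_width: 0.0373
gripper_force: 112.1
```

```bash
python3 w4.py w7
```

```text
0.02 2548 crest z(tool) -0.0176 ymid 0.0011 w 0.0549
0.03 2734 crest z(tool) -0.0176 ymid 0.0038 w 0.0449
0.04 2944 crest z(tool) -0.0177 ymid 0.0012 w 0.0398
0.05 3162 crest z(tool) -0.0177 ymid 0.0009 w 0.0398
0.06 3402 crest z(tool) -0.0178 ymid 0.0009 w 0.04
0.07 3677 crest z(tool) -0.0178 ymid 0.001 w 0.0402
0.08 4001 crest z(tool) -0.0178 ymid 0.0009 w 0.0398
0.09 4369 crest z(tool) -0.0179 ymid 0.0054 w 0.0491
0.1 2636 crest z(tool) -0.0178 ymid 0.0023 w 0.0553
far end x 0.10105175615222418
[0.4641 0.0839 0.0874] [ 0.997 -0.075  0.001] [-1.86  0.29  5.62] [ 0.03  0.32 -0.17] 13.4 0.03710623462359657
```

The roller is level, its axis is at 85.1 mm and the rest carries it, so it is seated. Releasing.

Call:
servo_tool(steps=[{"tx":0,"ty":0,"tz":0,"yaw":0,"claw":3.9},{"tx":0,"ty":0,"tz":0,"yaw":0,"claw":4.2},{"tx":0,"ty":0,"tz":0,"yaw":0,"claw":5},{"tx":0,"ty":0,"tz":0,"yaw":0,"claw":6},{"tx":0,"ty":0,"tz":0,"yaw":0,"claw":7},{"tx":0,"ty":0,"tz":0,"yaw":0,"claw":7},{"tx":0,"ty":0,"tz":2,"yaw":0,"claw":7},{"tx":0,"ty":0,"tz":3,"yaw":0,"claw":7},{"tx":-1,"ty":0,"tz":4,"yaw":0,"claw":7},{"tx":-1,"ty":0,"tz":4,"yaw":0,"claw":7},{"tx":0,"ty":0,"tz":0,"yaw":0,"claw":7},{"tx":0,"ty":0,"tz":0,"yaw":0,"claw":7}])

```text
time_s: 14.6
position: [0.4439, 0.0837, 0.2172]
tool_rot: [[0.997, -0.075, 0.002], [-0.075, -0.997, -0.0], [0.002, 0.0, -1.0]]
ft_force: [0.3, 0.6, -0.6]
grip_width: 0.0699
gripper_force: 0.0
```

```bash
cat > r8.py <<'E'
from h import *
m,im,d=grab('wrist','w8.png'); P=pts(m,d); C=im.astype(int)
near=(np.abs(P[...,0]-.528)<.13)&(np.abs(P[...,1]-.078)<.07)&(d>0)
def show(mk,n):
    q=P[mk]
    if len(q)<20: print(n,len(q));return
    r=cv2.minAreaRect((q[:,:2]*1000).astype(np.float32))
    print(n,len(q),np.round(r[0],1),np.round(r[1],1),round(r[2],1),np.round(np.percentile(q[:,2],[2,50,98]),4))
g=C.max(2)-C.min(2)<30
show(near&g&(P[...,2]>.088)&(P[...,2]<.115),'roller')
show(near&g&(P[...,2]>.098)&(P[...,2]<.112),'crest')
show(near&g&(P[...,2]>.004)&(P[...,2]<.016)&(C.max(2)<110),'base')
show(near&g&(P[...,2]>.07)&(P[...,2]<.086)&(C.max(2)<110),'forktips')
s=env.observe();print(np.round(s['position'],4),np.round(s['tool_rot'][0],3),s['time_s'])
E
python3 r8.py
```

```text
roller 11788 [511.1  79.3] [ 38.9 150.2] 85.6 [0.0914 0.1021 0.1052]
crest 9256 [509.7  79.5] [ 30.9 147.3] 85.3 [0.0983 0.103  0.1053]
base 3440 [525.5  78.1] [ 89.6 108.6] 85.6 [0.0082 0.0097 0.0114]
forktips 1216 [525.7  78.2] [64.  84.1] 85.8 [0.0725 0.0803 0.0844]
[0.4437 0.0837 0.2162] [ 0.997 -0.075 -0.001] 14.65
```

View pics/w8.png

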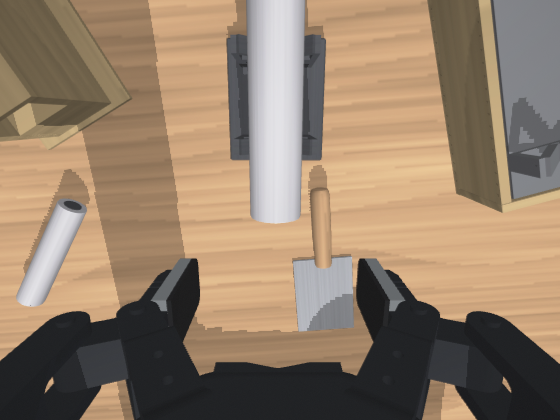

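The roller lies along both notches of the rest (near end at (275,215), rest base (228–325, 35–160)). Its centre at x = 526.0 mm is within 0.5 mm of the rest's 525.6. Now I regrip at the middle.

Call:
servo_tool(steps=[{"tx":4.1,"ty":-0.3,"tz":0,"yaw":0,"claw":7},{"tx":4.1,"ty":-0.25,"tz":0,"yaw":0,"claw":7},{"tx":0,"ty":0,"tz":-3,"yaw":0,"claw":7},{"tx":0,"ty":0,"tz":-4,"yaw":0,"claw":7},{"tx":0,"ty":0,"tz":-3,"yaw":0,"claw":7},{"tx":0,"ty":0,"tz":-1.5,"yaw":0,"claw":7},{"tx":0,"ty":0,"tz":-1,"yaw":0,"claw":7},{"tx":0,"ty":0,"tz":0,"yaw":0,"claw":7}])

```text
time_s: 15.45
position: [0.5252, 0.0782, 0.09]
tool_rot: [[0.997, -0.075, -0.004], [-0.075, -0.997, 0.0], [-0.004, -0.0, -1.0]]
ft_force: [-0.5, 0.6, 0.7]
grip_width: 0.0702
gripper_force: 0.0
```

Call:
servo_tool(steps=[{"tx":0.05,"ty":0,"tz":0,"yaw":0,"claw":5},{"tx":0,"ty":0,"tz":0,"yaw":0,"claw":4},{"tx":0,"ty":0,"tz":0,"yaw":0,"claw":3.2},{"tx":0,"ty":0,"tz":0,"yaw":0,"claw":3},{"tx":0,"ty":0,"tz":0,"yaw":0,"claw":3},{"tx":0,"ty":0,"tz":0.5,"yaw":0,"claw":3},{"tx":0,"ty":0,"tz":1.5,"yaw":0,"claw":3},{"tx":0,"ty":0,"tz":3,"yaw":0,"claw":3},{"tx":0,"ty":0,"tz":3,"yaw":0,"claw":3},{"tx":0,"ty":0,"tz":3,"yaw":0,"claw":3},{"tx":0,"ty":0,"tz":0,"yaw":0,"claw":3}], newtons=90)

```text
time_s: 16.55
position: [0.5277, 0.078, 0.2057]
tool_rot: [[0.997, -0.075, 0.008], [-0.075, -0.997, -0.001], [0.008, 0.0, -1.0]]
ft_force: [0.5, 0.3, -4.0]
grip_width: 0.0372
gripper_force: 91.1
```

```bash
python3 w4.py w9
```

```text
0.02 2323 crest z(tool) -0.0141 ymid 0.001 w 0.0395
0.03 2484 crest z(tool) -0.0142 ymid 0.0013 w 0.0394
0.04 2659 crest z(tool) -0.0142 ymid 0.0013 w 0.0397
0.05 2839 crest z(tool) -0.0143 ymid 0.0013 w 0.0393
0.06 3062 crest z(tool) -0.0143 ymid 0.0012 w 0.0395
0.07 3275 crest z(tool) -0.0144 ymid 0.0013 w 0.0395
0.08 3535 crest z(tool) -0.0144 ymid 0.0013 w 0.0392
0.09 1734 crest z(tool) -0.0144 ymid 0.0011 w 0.0384
far end x 0.08938023434145037
[0.5267 0.0781 0.2032] [ 0.997 -0.075  0.003] [-0.19 -0.05 -5.2 ] [ 0.04  0.03 -0.04] 16.6 0.03741987451630551
```

Call:
servo_tool(steps=[{"tx":0.2,"ty":-1.5,"tz":0,"yaw":1,"claw":3},{"tx":0.3,"ty":-2.5,"tz":0,"yaw":1.3,"claw":3},{"tx":0.3,"ty":-3,"tz":0,"yaw":1.3,"claw":3},{"tx":0.3,"ty":-3,"tz":0,"yaw":1.3,"claw":3},{"tx":0.3,"ty":-3,"tz":0,"yaw":1.3,"claw":3},{"tx":0.3,"ty":-3,"tz":0,"yaw":1.3,"claw":3},{"tx":0.3,"ty":-3,"tz":0,"yaw":1.3,"claw":3},{"tx":0.3,"ty":-3,"tz":0,"yaw":1.3,"claw":3},{"tx":0.3,"ty":-3,"tz":0,"yaw":1.3,"claw":3},{"tx":0.3,"ty":-3,"tz":0,"yaw":1.3,"claw":3},{"tx":0.3,"ty":-3,"tz":0,"yaw":1.3,"claw":3},{"tx":0.3,"ty":-2.5,"tz":0,"yaw":1.3,"claw":3},{"tx":0.25,"ty":-1.05,"tz":0,"yaw":0.8,"claw":3},{"tx":0,"ty":0,"tz":0,"yaw":0,"claw":3},{"tx":0,"ty":0,"tz":0,"yaw":0,"claw":3},{"tx":0,"ty":0,"tz":0,"yaw":0,"claw":3}])

```text
time_s: 18.2
position: [0.5639, -0.266, 0.2016]
tool_rot: [[0.979, 0.206, -0.001], [0.206, -0.979, 0.001], [-0.0, -0.001, -1.0]]
ft_force: [-0.7, -0.7, -3.3]
grip_width: 0.0369
gripper_force: 91.0
```

```bash
python3 w.py w10
```

```text
rim 13963 [ 556.6 -230.7] [212.  309.4] 12.0 [0.0724 0.0746 0.0758]
('fork', [0, 110, 50, 23]) 1043 [593.4 -91.6] [13.7 20.8] 12.2 [0.0911 0.0991 0.1067]
('fork', [67, 110, 40, 23]) 819 [ 601.  -127.2] [13.7 25.8] 11.9 [0.0914 0.103  0.1083]
('fork', [108, 110, 52, 23]) 1070 [ 608.2 -161.8] [13.7 26.1] 11.9 [0.0913 0.1019 0.108 ]
('fork', [178, 110, 38, 23]) 815 [ 616.3 -200.1] [13.7 25.5] 11.9 [0.0915 0.1034 0.1084]
('fork', [342, 110, 39, 23]) 817 [ 639.2 -308.5] [13.7 25.5] 11.9 [0.0914 0.1033 0.1084]
('fork', [398, 110, 53, 23]) 1082 [ 647.1 -346.4] [13.7 26.4] 11.4 [0.0913 0.1019 0.1083]
('fork', [30, 284, 50, 30]) 1021 [ 465.9 -115.6] [15.5 26.4] 11.8 [0.091  0.1002 0.1077]
('fork', [96, 284, 34, 28]) 603 [ 474.2 -154. ] [14.9 25.3] 12.7 [0.0911 0.1005 0.1079]
('fork', [133, 284, 43, 25]) 669 [ 481.4 -188.9] [15.  26.6] 10.5 [0.0907 0.0978 0.1066]
('fork', [383, 284, 43, 25]) 645 [ 520.6 -373.2] [14.9 26.3] 13.2 [0.0908 0.0979 0.1068]
[ 0.5639 -0.2661  0.2018] [[0.979, 0.206, -0.0], [0.206, -0.979, 0.0], [-0.0, -0.0, -1.0]] [-0.19  0.79 -4.43] 18.25
```

Call:
servo_tool(steps=[{"tx":0,"ty":-0.05,"tz":-2,"yaw":0,"claw":3},{"tx":0,"ty":0,"tz":-3,"yaw":0,"claw":3},{"tx":0,"ty":0,"tz":-2.2,"yaw":0,"claw":3},{"tx":0,"ty":0,"tz":-0.6,"yaw":0,"claw":3},{"tx":0,"ty":0,"tz":-0.3,"yaw":0,"claw":3},{"tx":0,"ty":0,"tz":-0.3,"yaw":0,"claw":3},{"tx":0,"ty":0,"tz":-0.3,"yaw":0,"claw":3},{"tx":0,"ty":0,"tz":-0.3,"yaw":0,"claw":3},{"tx":0,"ty":0,"tz":0,"yaw":0,"claw":3}])

```text
time_s: 19.15
position: [0.5642, -0.2676, 0.112]
tool_rot: [[0.979, 0.205, 0.001], [0.205, -0.979, 0.0], [0.001, 0.0, -1.0]]
ft_force: [0.5, 2.4, -2.5]
grip_width: 0.0371
gripper_force: 91.1
```

Call:
servo_tool(steps=[{"tx":0,"ty":0,"tz":-0.3,"yaw":0,"claw":3},{"tx":0,"ty":0,"tz":-0.3,"yaw":0,"claw":3},{"tx":0,"ty":0,"tz":-0.3,"yaw":0,"claw":3},{"tx":0,"ty":0,"tz":-0.3,"yaw":0,"claw":3},{"tx":0,"ty":0,"tz":-0.2,"yaw":0,"claw":3},{"tx":0,"ty":0,"tz":0,"yaw":0,"claw":3}])

```text
time_s: 19.75
position: [0.5643, -0.2677, 0.1002]
tool_rot: [[0.979, 0.205, 0.002], [0.205, -0.979, -0.001], [0.002, 0.002, -1.0]]
ft_force: [-4.6, 8.3, 14.6]
grip_width: 0.0371
gripper_force: 93.3
```

It is firm 3.5 mm early with some lateral force, so I check the roller against the notches before letting go.

```bash
cat > r11.py <<'E'
from h import *
import sys
m,im,d=grab('wrist',sys.argv[1]+'.png'); P=pts(m,d); C=im.astype(int)
s=env.observe();print(np.round(s['position'],4),np.round(s['ft_force'],2),np.round(s['wrist_torque'],2),s['time_s'])
a=np.radians(11.9);c=np.array([.5566,-.2307,0]);R=np.array([[np.cos(a),-np.sin(a),0],[np.sin(a),np.cos(a),0],[0,0,1]])
L=(P-c)@R*1000; g=(d>0)
# slices across crate y near far fork (x=50..58 roller only, 60..70 fork+roller)
for x0,x1 in [(20,30),(40,50),(58,72),(76,86)]:
    q=L[g&(L[...,0]>x0)&(L[...,0]<x1)&(L[...,1]>-75)&(L[...,1]<0)]
    print('x',x0,x1,len(q))
    for y in range(-75,0,5):
        b=q[(q[:,1]>=y)&(q[:,1]<y+5)]
        if len(b)>5: print((y,np.round(b[:,2].min(),1),np.round(b[:,2].max(),1)),end=' ')
    r=q[(q[:,2]>97)]
    if len(r): print('\n  top mid',np.round([(r[:,1].min()+r[:,1].max())/2,r[:,2].max(),r[:,1].min(),r[:,1].max()],1))
E
python3 r11.py w11
```

```text
[ 0.5643 -0.2677  0.1002] [-4.03  8.23 15.89] [1.26 0.58 0.03] 19.8
x 20 30 3684
(-75, np.float64(42.5), np.float64(76.4)) (-70, np.float64(53.1), np.float64(56.1)) (-65, np.float64(53.8), np.float64(56.2)) (-60, np.float64(91.5), np.float64(103.7)) (-55, np.float64(101.9), np.float64(178.7)) (-50, np.float64(106.0), np.float64(111.8)) (-45, np.float64(109.3), np.float64(112.7)) (-40, np.float64(109.5), np.float64(113.2)) (-35, np.float64(107.7), np.float64(113.0)) (-30, np.float64(104.9), np.float64(179.4)) (-25, np.float64(98.4), np.float64(106.8)) (-20, np.float64(91.3), np.float64(97.9)) (-15, np.float64(53.0), np.float64(56.0)) (-10, np.float64(53.3), np.float64(56.0)) (-5, np.float64(43.6), np.float64(76.0)) 
  top mid [-38.7 179.4 -57.6 -19.8]
x 40 50 4163
(-75, np.float64(42.8), np.float64(76.7)) (-70, np.float64(52.9), np.float64(56.6)) (-65, np.float64(53.9), np.float64(56.0)) (-60, np.float64(92.0), np.float64(103.4)) (-55, np.float64(102.1), np.float64(109.2)) (-50, np.float64(106.7), np.float64(112.0)) (-45, np.float64(109.1), np.float64(112.5)) (-40, np.float64(109.1), 
[... 1039 characters left out ...]
 -19.8]
x 76 86 5301
(-75, np.float64(43.0), np.float64(76.3)) (-70, np.float64(52.6), np.float64(56.2)) (-65, np.float64(53.5), np.float64(56.2)) (-60, np.float64(92.0), np.float64(103.5)) (-55, np.float64(102.0), np.float64(109.2)) (-50, np.float64(106.5), np.float64(112.4)) (-45, np.float64(108.6), np.float64(113.5)) (-40, np.float64(109.4), np.float64(113.2)) (-35, np.float64(108.2), np.float64(112.3)) (-30, np.float64(104.6), np.float64(111.0)) (-25, np.float64(97.6), np.float64(107.6)) (-20, np.float64(90.7), np.float64(97.7)) (-15, np.float64(52.3), np.float64(56.5)) (-10, np.float64(52.5), np.float64(56.2)) (-5, np.float64(43.7), np.float64(76.7)) 
  top mid [-38.9 113.5 -57.8 -19.9]
```

The cover is fully sunk (plate at 55 mm). The roller sits 1.3 mm towards -y, riding on one flank. I shift it by that and release.

Call:
servo_tool(steps=[{"tx":-0.03,"ty":0.13,"tz":0,"yaw":0,"claw":3},{"tx":0,"ty":0,"tz":0,"yaw":0,"claw":3}])

```text
time_s: 20.0
position: [0.5642, -0.2671, 0.0999]
tool_rot: [[0.979, 0.205, 0.003], [0.205, -0.979, -0.003], [0.002, 0.003, -1.0]]
ft_force: [-1.9, 4.5, 11.6]
grip_width: 0.0372
gripper_force: 92.3
```

Call:
servo_tool(steps=[{"tx":-0.02,"ty":0.08,"tz":0,"yaw":0,"claw":3},{"tx":0,"ty":0,"tz":0,"yaw":0,"claw":3.6},{"tx":0,"ty":0,"tz":0,"yaw":0,"claw":3.9},{"tx":0,"ty":0,"tz":0,"yaw":0,"claw":4.2},{"tx":0,"ty":0,"tz":0,"yaw":0,"claw":4.6},{"tx":0,"ty":0,"tz":0,"yaw":0,"claw":5},{"tx":0,"ty":0,"tz":0,"yaw":0,"claw":5.4},{"tx":0,"ty":0,"tz":0,"yaw":0,"claw":5.4}])

```text
time_s: 20.8
position: [0.5634, -0.2658, 0.0977]
tool_rot: [[0.979, 0.205, -0.0], [0.205, -0.979, 0.0], [-0.0, -0.0, -1.0]]
ft_force: [-0.2, 0.2, 0.5]
grip_width: 0.0542
gripper_force: 0.0
```

Call:
servo_tool(steps=[{"tx":0,"ty":0,"tz":1,"yaw":0,"claw":5.8},{"tx":0,"ty":0,"tz":1.5,"yaw":0,"claw":6},{"tx":0,"ty":0,"tz":3,"yaw":0,"claw":6},{"tx":0,"ty":0,"tz":4,"yaw":0,"claw":6},{"tx":-2.5,"ty":-0.5,"tz":3,"yaw":0,"claw":6},{"tx":-3,"ty":-0.6,"tz":2,"yaw":0,"claw":6},{"tx":-3,"ty":-0.6,"tz":0,"yaw":0,"claw":6},{"tx":0,"ty":0,"tz":0,"yaw":0,"claw":6},{"tx":0,"ty":0,"tz":0,"yaw":0,"claw":6}])

```text
time_s: 21.7
position: [0.4783, -0.2828, 0.2437]
tool_rot: [[0.979, 0.204, 0.001], [0.204, -0.979, -0.001], [0.001, 0.001, -1.0]]
ft_force: [0.3, 0.5, -0.4]
grip_width: 0.06
gripper_force: 0.0
```

```bash
cat > r12.py <<'E'
from h import *
m,im,d=grab('wrist','w12.png'); P=pts(m,d); C=im.astype(int)
a=np.radians(11.9);c=np.array([.5566,-.2307,0]);R=np.array([[np.cos(a),-np.sin(a),0],[np.sin(a),np.cos(a),0],[0,0,1]])
L=(P-c)@R*1000; g=(d>0)&(C.max(2)-C.min(2)<30)&(abs(L[...,0])<120)
q=L[g&(L[...,2]>93)&(L[...,2]<125)&(L[...,1]>-60)&(L[...,1]<-15)]
print('roller x',np.percentile(q[:,0],[.3,99.7]),'y',np.percentile(q[:,1],[.3,99.7]),'crest',np.percentile(q[:,2],99))
p=L[g&(abs(L[...,0])<50)&(L[...,1]>-70)&(L[...,1]<-62)]; print('plate z',np.median(p[:,2]))
for y in (-112.5,37.5,112.5):
    p=L[g&(abs(L[...,0])<40)&(abs(L[...,1]-y)<15)]; 
    if len(p): print('other plate',y,np.median(p[:,2]))
s=env.observe();print(np.round(s['position'],4),s['time_s'])
m,im,d=grab('scene','s12.png'); P=pts(m,d); C=im.astype(int)
for (x0,x1,y0,y1,z0,z1,n) in [(.65,.9,.0,.25,.05,.07,'spool'),(.7,.85,-.2,.0,.08,.1,'jar')]:
    q=P[(P[...,0]>x0)&(P[...,0]<x1)&(P[...,1]>y0)&(P[...,1]<y1)&(P[...,2]>z0)&(P[...,2]<z1)]
    print(n,cv2.minEnclosingCircle((q[:,:2]*1000).astype(np.float32)))
E
python3 r12.py
```

```text
roller x [-90.44256344  57.83735264] y [-57.10971798 -18.27560044] crest 111.76803344142392
plate z 54.71644178850876
other plate -112.5 74.77926682044583
other plate 37.5 74.6911242675063
other plate 112.5 74.61961401187122
[ 0.4788 -0.2827  0.2433] 21.75
spool ((759.0852661132812, 131.61737060546875), 86.35211944580078)
jar ((780.4408569335938, -66.29737091064453), 29.894407272338867)
```

View pics/s12.png

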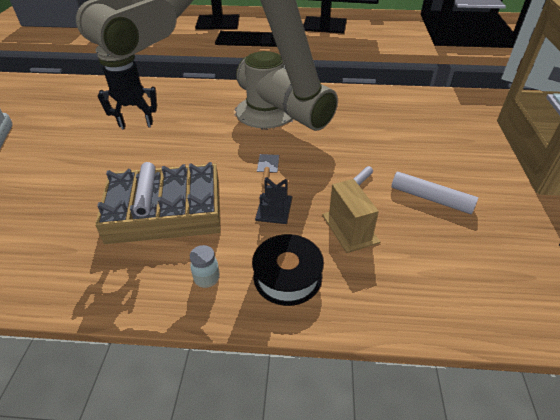

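The roller lies in the second cover (145,190), cover sunk 20 mm, centred within 0.5 mm. The spool, jar and scraper show no visible movement.

```bash
python3 -c "
from rig import env; print(env.close_job())"
```

```text
the job is handed in; nothing more can be done
None
```

Job handed in at about 22 s: the second cover I pressed was free, and after its stop on the rest the roller now lies centred within 0.5 mm in that cover, sunk 20 mm, with the robot clear.

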